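# Fit the finished lap hub from the vise on the polishing machine's spindle and hold it down

### The job

The lap hub standing in the cam vise is finished: slide the vise's jaw open by its upright lever, a good centimetre, then lift the hub out by its upper boss and set it sleeve down over the spindle of the flat-lap machine, turning it until its splines mesh. Slide it fully home and finish with the gripper still holding it pressed down, the spring collar under it fully compressed, so that a colleague can tighten its locking screw. Leave the vise open and the other things on the bench and the machine where they are.

Things in the scene. Friction and masses are not known exactly. Their poses are not given: they have to be found in the camera images.
- hub: lap hub, bare steel, 0.35 kg, upright in the vise. Origin: centre of its lower end, z up its axis. Sleeve 30 mm wide, 26 tall; flange 66 wide, from 26 to 33 mm up; round boss 30 wide, from 33 to 63 mm up, to grip it by. Bore right through, seen from above: 16 mm between the lands, four slots 6 mm wide, 23 mm across the bottoms, two along x, two along y
- vise: blue cast-iron cam vise with steel jaw plates, bolted down, 206 x 118 mm. Origin at the bench under the hub's starting axis; x points along the bed the way the sliding jaw opens. The bed, on which the hub's sleeve stands, is 26 mm above the bench, the jaw tops 50 mm
- jaw (a joint): travel of the vise's sliding jaw along the vise's x: 0 closed on the hub, 0.040 m fully open. Its cam is already released: it slides against about 4 N of friction and stays where it is left
- lever (a point): middle of the black round grip of the cam lever that stands upright on the sliding jaw and moves with it (it does not swing): 19 mm across, from 77 to 118 mm above the bench. This point: 98 mm up, 88 mm along the vise's x from its origin when closed
- machine: flat-lap machine, fixed: grey housing 252 x 212 mm, knob and switch on the side towards the robot, top 80 mm above the bench; on it a round black splash pan 196 mm across, rim 106 mm above the bench, with the spindle in its middle. Origin at the bench on the spindle's axis
- spindle: upright steel spindle in the pan, locked: it does not turn. Origin at the bench on its axis, z up. Four splines 4 mm wide, 21 mm across, two along x, two along y, end 135 mm up; a tapered nose, 14 to 8 mm wide, goes on to 146 mm. The hub's lower end rests on the splines at 135 mm until its slots match within 6 degrees; fully home it is at 102 mm
- collar (a joint): travel of the brass spring collar, 36 mm wide, round the spindle's foot: 0 at rest (top 108 mm above the bench), 0.006 m pushed fully down by the hub (top at 102 mm, a firm stop). Its spring pushes up with 6 N at rest, 12 N fully down, and lifts the hub again if it is let go
- screwdriver: red-handled screwdriver, 170 mm, lying beside the vise; bystander
- tweezers: steel tweezers, 125 mm, lying beside the vise on the robot's side; bystander
- hexkey: small dark hexagon key, 64 x 20 mm, lying on the front strip of the machine's housing; bystander
- jar: glass jar with steel lid, 52 mm across, 55 mm tall, beyond the vise and the machine; bystander
- bottle: white plastic bottle, 56 mm across, 130 mm tall, to the right of the machine; bystander
- lap: copper lap disc, 150 mm across, 8 mm thick, lying to the left of the vise; bystander
- tin: flat round tin with a bare metal lid, 60 mm across, 28 mm tall, on the robot's side of the gap between vise and machine; bystander
- marker: black marker pen, 135 mm, lying beyond the vise and machine; bystander
Mind the look-alikes: they are no part of the job. What is shaped like the hub but brown is not meant. Leave any green look-alike of the vise alone.

How it is judged:
By the outcome, as a careful person would: the job done as asked, in the order asked, and still so for the second after the job is handed in, while the arm keeps its last pose, push and grip.
It also fails if it takes over 48 s, if anything falls off the work surface, if the arm or the gripper's body presses on something with over 40 N, if the wrist force passes 120 N, or if a joint passes its speed limit or range.

### The arm

A 6-joint arm with a two-finger parallel gripper is mounted at the origin on the work surface. World frame = base frame: x ahead of the robot, y to its left, z up, the work surface at z = 0. Lengths are in m, angles in rad, forces in N, time in s.
With the tool pointing down it reaches from about 0.25 to 0.775 m from the base axis. Payload 8.9 kg.
Tool frame: the origin (TCP) lies on the centre line of the jaws, within the pads' length; the fingertips stand 14 mm ahead of it and the grasp point (between the pads) lies 5 mm behind it; z points along the fingers, y is the line along which they close (so a half turn about z gives the same grasp; the last joint's range is limited). The gripper opens to 85 mm and grips with 20 to 120 N. Pads are 22 mm wide; open, the fingers measure 114 mm over their backs; the gripper's body (76 mm by 85 mm) begins 54 mm behind the grasp point. The pads swing forward as they close: fully open they stand 13 mm farther back than shut.
Start: joints at [0.985, 0.291, -0.153, 1.127, 0, 1.431], TCP at [0.227, 0.473, 0.245] pointing down, gripper open.
Joint ranges: [-2.52, 2.52], [-0.91, 1.74], [-1.3, 1.37], [-1.96, 2.02], [-1.52, 1.47], [-3.14, 3.14]. Speed limits (rad/s): [2.22, 2.22, 2.79, 3.14, 3.14, 3.14].

### API

Orientations are given as a 3x3 rotation matrix whose columns are the frame's x, y, z axes.
In Python, from bench import telemetry, optics, workorder, look_for, silhouettes gives the robot as it stands.
- The arm moves only by the tool carry_out, never from a script. Its argument "series" is one flat list of numbers, 7 for each row, row after row: the shift along the tool's x, y, z in mm, then the turn, a rotation vector about the tool's x, y, z in degrees, then the opening, from -1 (shut) to 1 (fully open), so that 0 is half open. In form: [dx, dy, dz, rx, ry, rz, hand, dx, dy, dz, rx, ry, rz, hand, ...]. A call has 1 to 8 rows; each row is the pose to reach, as a shift and turn from the pose commanded when the call began, along the tool's axes at that moment; what a row does not reach only later rows make up. A row lasts 1/12 s, in which the tool goes at most 41.7 mm and 7.16 degrees, less where a joint would pass 70% of its speed; a pose out of reach is approached as far as the arm can. A call with a gripper value outside its range is refused whole. The fingers move at their own pace and stop on an object; "newtons" is the grip in N (left out, the last holds). Time passes only in rows, so rows that repeat a pose let the fingers close. It gives the time, the measured TCP pose, the force, the opening and the grip force at its end, in the units of the state.
- telemetry.observe(): the state, without advancing time (a new reading comes with each control period).
- optics.snapshot(name): name is "side" or "top" or "wrist"; returns a dict with "img" (480x640x3 uint8, red, green, blue), "camera_matrix" (3x3 intrinsics, pixels), "dist_coeffs" ([k1, k2, p1, p2, k3] as OpenCV has them; the pictures are not rectified), "T" (4x4, takes a point from camera to world coordinates). Camera axes: x right, y up, looking along -z (the intrinsics and any distortion apply to the point x, -y, -z); pixel columns grow to the right and rows downward; lengths in m; the calibration is good to about 2 mm. A picture is of the moment at which its call begins. There is no depth.
- workorder.job_done(): hands the job in; it is judged then, once.
Trained networks look in a picture, given as the dict that the camera call returned (one of the last four; its "shot" number tells which), for a name from the list of things; names that differ only in an ending like _2 or _b are one class to them, and where a whole thing is asked for, a point or a joint stands for the part that bears it (a point fixed in the world has none). Each returns a list of dicts, best first, with "score" (0 to 1); they miss things now and then, are a little off and sometimes report something else, mostly with a low value. They report only what shows in the picture. A call takes as long as a camera call. They do not tell look-alikes from the thing itself.
- look_for(picture, query): "rect" ([left, top, width, height] in pixels, round what is visible of it).
- silhouettes(picture, query): "mask" (480x640 bool, what is visible of it) and "rect" ([left, top, width, height] in pixels, round what is visible of it).
The state is a dict: "time": time; "joint_positions": joint angles; "qvel": joint speeds; "joint_efforts": joint torques, N m; "eef_pos": TCP position; "ee_rot": TCP orientation; "contact_force": force on the tool from outside, world axes, zero at the start; "moment": the same for the moment, N m; "width": opening from 0.0 (shut) to 1.0 (fully open); "grasp_force": force on a finger pad.
Only numpy, scipy, OpenCV 4.12 (cv2) and the standard library are available. Lean on these libraries where they do the work, as an engineer would, in place of code of your own. Each camera call takes 0.05 s, during which the arm holds its last target. There are 200 camera calls.

## Working session

There is one attempt and no reset: what is moved stays moved. The work goes in short steps, Python scripts to look and compute and a tool call to move; the robot and the scene stay as the last step left them, time stands still between calls to the robot, and variables do not carry over. Pictures are saved under pics/ and viewed, at most 10 in all, crops included, and the job is handed in when it is done.

Besides the shell and the picture viewer there is one more tool, called after "Emit:" as a command line: name --argument value ..., lists and objects as JSON in quotes. carry_out: Moves the arm, as the interface text tells. Its arguments: {"type":"object","properties":{"series":{"type":"array","items":{"type":"number"}},"newtons":{"type":"number"}},"required":["series"]}

```bash
mkdir -p pics; ls; cat > h.py <<'E'
import numpy as np,cv2
from bench import telemetry, optics, workorder, look_for, silhouettes
def ray(p,uv):
    q=cv2.undistortPoints(np.array([[uv]],float),np.array(p["camera_matrix"]),np.array(p["dist_coeffs"]))[0,0]
    T=np.array(p["T"]); d=T[:3,:3]@np.array([q[0],-q[1],-1]); return T[:3,3],d
def atz(p,uv,z):
    o,d=ray(p,uv); return o+d*(z-o[2])/d[2]
def proj(p,X):
    T=np.array(p["T"]); c=(np.atleast_2d(X)-T[:3,3])@T[:3,:3]; c=c*[1,-1,-1]
    return cv2.projectPoints(c,np.zeros(3),np.zeros(3),np.array(p["camera_matrix"]),np.array(p["dist_coeffs"]))[0][:,0]
def save(p,n): cv2.imwrite(f"pics/{n}.png",cv2.cvtColor(p["img"],cv2.COLOR_RGB2BGR))
E
python3 - <<'E'
from h import *
s=telemetry.observe(); print({k:np.round(v,3).tolist() for k,v in s.items()})
for c in["top","side"]:
    p=optics.snapshot(c); save(p,c+"1"); print(c,np.round(p["T"],3).tolist(),np.round(p["camera_matrix"],1).tolist(),p["dist_coeffs"])
    for n in["hub","vise","lever","machine","spindle","collar"]:
        print(n,[(np.round(r["rect"]).tolist(),round(r["score"],2)) for r in look_for(p,n)[:4]])
E
```

```text
pics
{'time': 0.0, 'joint_positions': [0.985, 0.291, -0.154, 1.127, 0.0, 1.432], 'qvel': [0.001, -0.001, 0.002, -0.003, 0.0, 0.001], 'joint_efforts': [-0.001, -53.715, 33.137, 0.016, -0.0, 0.0], 'eef_pos': [0.227, 0.473, 0.245], 'ee_rot': [[-0.902, 0.432, -0.001], [0.432, 0.902, -0.001], [0.0, -0.001, -1.0]], 'contact_force': [0.043, 0.014, -0.922], 'moment': [-0.0, -0.012, -0.019], 'grasp_force': 0.0, 'width': 0.997}
top [[-0.01, 0.984, -0.178, 0.233], [-1.0, -0.011, -0.004, -0.009], [-0.006, 0.178, 0.984, 1.651], [0.0, 0.0, 0.0, 1.0]] [[609.8, 0.0, 320.6], [0.0, 609.8, 233.6], [0.0, 0.0, 1.0]] [0.0256611 0.        0.        0.        0.       ]
hub [([299.0, 204.0, 23.0, 19.0], 0.89), ([250.0, 212.0, 24.0, 23.0], 0.77), ([311.0, 146.0, 47.0, 7.0], 0.53)]
vise [([211.0, 205.0, 76.0, 47.0], 0.71), ([197.0, 297.0, 86.0, 61.0], 0.66)]
lever [([214.0, 310.0, 40.0, 35.0], 0.82), ([219.0, 209.0, 41.0, 32.0], 0.72)]
machine [([366.0, 171.0, 98.0, 101.0], 0.76)]
spindle []
collar [([249.0, 213.0, 24.0, 22.0], 0.74), ([409.0, 202.0, 11.0, 18.0], 0.5), ([287.0, 246.0, 21.0, 24.0], 0.16)]
side [[0.946, 0.238, -0.22, 0.208], [-0.324, 0.703, -0.633, -0.974], [0.004, 0.67, 0.743, 1.202], [0.0, 0.0, 0.0, 1.0]] [[593.5, 0.0, 318.9], [0.0, 593.5, 238.6], [0.0, 0.0, 1.0]] [-0.20144361  0.          0.          0.          0.        ]
hub [([316.0, 226.0, 27.0, 22.0], 0.91), ([288.0, 189.0, 25.0, 20.0], 0.63), ([354.0, 296.0, 13.0, 10.0], 0.32)]
vise [([171.0, 185.0, 66.0, 70.0], 0.83), ([266.0, 164.0, 66.0, 68.0], 0.71)]
lever [([280.0, 163.0, 35.0, 43.0], 0.79), ([182.0, 186.0, 37.0, 39.0], 0.79)]
machine [([291.0, 265.0, 128.0, 106.0], 0.81), ([279.0, 163.0, 33.0, 48.0], 0.35)]
spindle [([356.0, 288.0, 18.0, 21.0], 0.61)]
collar [([354.0, 297.0, 16.0, 10.0], 0.54)]
```

```bash
python3 - <<'E'
import cv2
a=cv2.imread("pics/top1.png")[130:380,170:500]; b=cv2.imread("pics/side1.png")[130:400,150:480]
cv2.imwrite("pics/topc.png",cv2.resize(a,(792,600),interpolation=cv2.INTER_CUBIC))
cv2.imwrite("pics/sidec.png",cv2.resize(b,(726,594),interpolation=cv2.INTER_CUBIC))
E
```

```text
(no output)
```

View pics/topc.png

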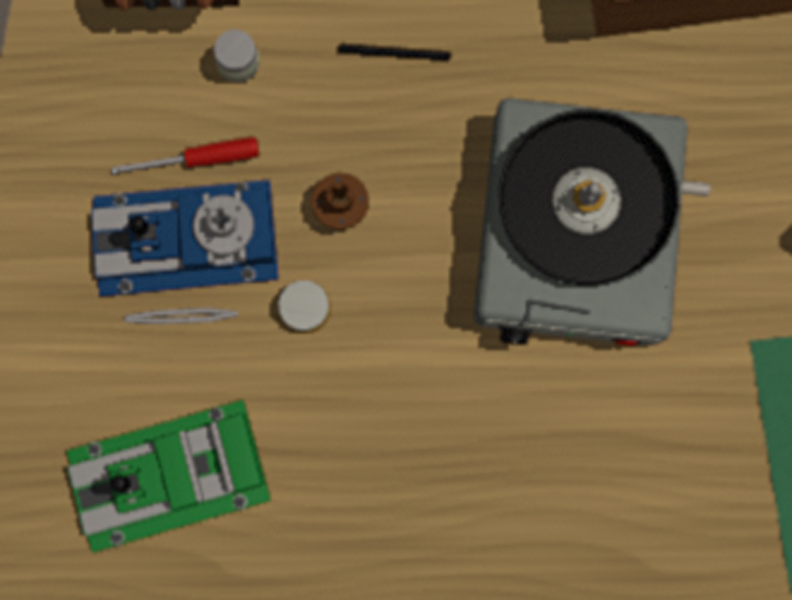

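View pics/sidec.png

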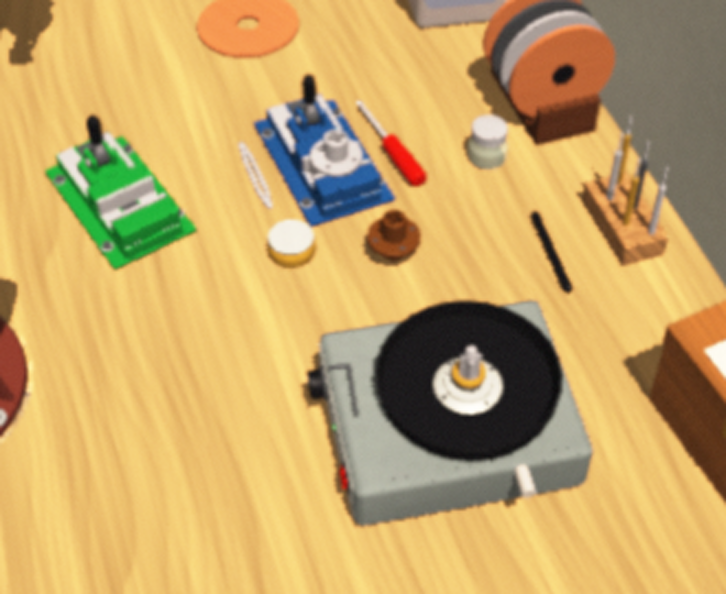

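Possible confusions in the top image:
- Hub: steel one in the blue vise at about (263,221); the brown look-alike at (311,213) is not meant.
- Vise: blue at about (247,229); the green one at about (240,327) is to be left alone.
- Lever: the black grip on the blue vise at about (227,225), not the one on the green vise at (220,332).

The spindle is at about (415,212). I choose the steel hub, the blue vise and its lever. Next I work out rough positions and bring the wrist camera over.

```bash
python3 - <<'E'
from h import *
p=optics.snapshot("top"); s=lambda u,v:(170+u/2.4,130+v/2.4)
for n,uv,z in[("boss",(223,214),.089),("flange",(224,222),.059),("levertop",(138,225),.118),("spinfoot",(588,199),.1),("nose",(592,188),.146),("b1",(120,200),.01),("b2",(125,286),.01),("b3",(248,272),.01),("m1",(505,100),.08),("m2",(685,118),.08),("m3",(668,335),.08),("m4",(480,318),.08),("tin",(303,305),.028),("brown",(338,200),.03)]:
    print(n,np.round(atz(p,s(*uv),z),3))
w=optics.snapshot("wrist"); st=telemetry.observe(); R=np.array(st["ee_rot"]);T=np.array(w["T"])
print("cam in tool",np.round(R.T@(T[:3,3]-st["eef_pos"]),4),np.round(R.T@T[:3,:3],3).tolist(),w["camera_matrix"],w["dist_coeffs"])
E
```

```text
boss [0.556 0.148 0.089]
flange [0.554 0.15  0.059]
levertop [0.539 0.235 0.118]
spinfoot [ 0.566 -0.248  0.1  ]
nose [ 0.568 -0.246  0.146]
b1 [0.59  0.274 0.01 ]
b2 [0.491 0.266 0.01 ]
b3 [0.505 0.127 0.01 ]
m1 [ 0.684 -0.164  0.08 ]
m2 [ 0.661 -0.362  0.08 ]
m3 [ 0.42  -0.332  0.08 ]
m4 [ 0.44 -0.13  0.08]
tin [0.464 0.064 0.028]
brown [0.583 0.023 0.03 ]
cam in tool [ 0.0745  0.0006 -0.1292] [[-0.0, 0.956, 0.295], [1.0, 0.001, -0.001], [-0.001, 0.295, -0.956]] [[415.9929487    0.         314.28102099]
 [  0.         415.9929487  238.3752838 ]
 [  0.           0.           1.        ]] [-0.05496343  0.          0.          0.          0.        ]
```

Emit:
carry_out --series '[-40, -11, 0, 0, 0, -5, 0.6, -80, -22, 0, 0, 0, -10, 0.6, -120, -33, 0, 0, 0, -16, 0.6, -160, -44, 0, 0, 0, -22, 0.6, -200, -55, 0, 0, 0, -28, 0.6, -240, -66, 0, 0, 0, -32, 0.6, -278, -77, 0, 0, 0, -32, 0.6, -314, -87, 0, 0, 0, -32, 0.6]'

```text
time: 1.47
eef_pos: [0.474, 0.2574, 0.2455]
ee_rot: [[-0.994, -0.111, 0.001], [-0.111, 0.994, 0.0], [-0.001, -0.0, -1.0]]
contact_force: [-0.1, 0.7, -0.3]
width: 0.803
grasp_force: 0.0
```

```bash
python3 - <<'E'
from h import *
s=telemetry.observe();R=np.array(s["ee_rot"]); print(s["time"],np.round(s["eef_pos"],3),R.round(3).tolist())
print(1000*R.T@(np.array([.55,.19,.235])-s["eef_pos"]))
E
```

```text
1.4667 [0.474 0.257 0.245] [[-0.994, -0.111, 0.001], [-0.111, 0.994, 0.0], [-0.001, -0.0, -1.0]]
[-68.00311858 -75.44774109  10.50913089]
```

Emit:
carry_out --series '[-24, -26, 4, 0, 0, 0, 0.6, -46, -50, 7, 0, 0, 0, 0.6, -68, -75, 10, 0, 0, 0, 0.6, -68, -75, 10, 0, 0, 0, 0.6, -68, -75, 10, 0, 0, 0, 0.6]'

```text
time: 1.88
eef_pos: [0.5492, 0.191, 0.2347]
ee_rot: [[-0.994, -0.109, -0.001], [-0.109, 0.994, -0.0], [0.001, -0.0, -1.0]]
contact_force: [-0.2, 0.4, 0.5]
width: 0.798
grasp_force: 0.0
```

```bash
python3 - <<'E'
from h import *
p=optics.snapshot("wrist"); save(p,"w1"); s=telemetry.observe(); print(s["time"],s["eef_pos"])
for n in["hub","lever","vise"]: print(n,[(np.round(r["rect"]).tolist(),round(r["score"],2)) for r in look_for(p,n)[:4]])
E
```

```text
1.9333 [0.54834631 0.19196824 0.23497779]
hub [([74.0, 183.0, 81.0, 80.0], 0.96), ([223.0, 168.0, 86.0, 88.0], 0.95)]
lever [([286.0, 155.0, 120.0, 106.0], 0.8), ([584.0, 141.0, 56.0, 150.0], 0.42)]
vise [([200.0, 127.0, 255.0, 138.0], 0.8)]
```

View pics/w1.png

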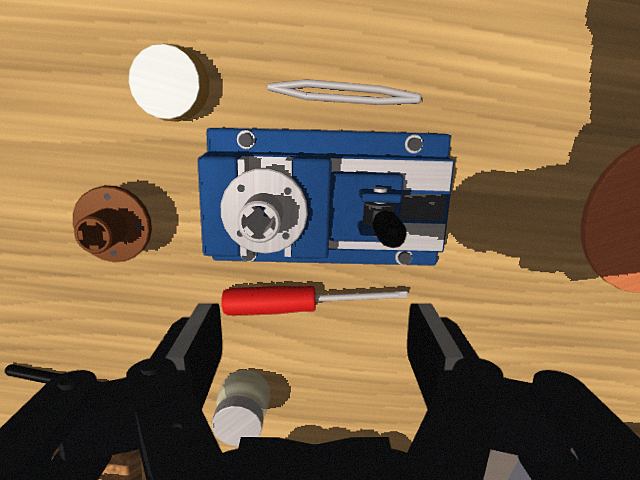

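The wrist view shows the steel hub in the blue vise: flange centre about (264,210), boss mouth about (259,223). The lever knob is at (391,233) and the brown look-alike at (110,225). Now I measure these and take the close crop.

```bash
python3 - <<'E'
from h import *
p=optics.snapshot("wrist"); m=lambda n:max(silhouettes(p,n),key=lambda r:r["score"]*(200<r["rect"][0]<420))
for n in["hub","lever"]:
    r=m(n); print(n,r["rect"],r["score"])
print("boss",atz(p,(259,223),.089),"flange",atz(p,(264,210),.059),"lever top",atz(p,(393,236),.118))
for a,b in[((245,139),(414,144)),((249,256),(404,258))]: 
    v=atz(p,b,.01)-atz(p,a,.01); print("bolts yaw",np.degrees(np.arctan2(v[1],v[0])),np.linalg.norm(v))
c=cv2.resize(p["img"][160:270,210:420],(798,418),interpolation=cv2.INTER_CUBIC); cv2.imwrite("pics/w1c.png",c[...,::-1])
E
```

```text
hub [217.3, 170.0, 90.2, 85.3] 0.93
lever [283.0, 153.7, 119.4, 106.6] 0.59
boss [0.551797   0.15584974 0.089     ] flange [0.5497311  0.15566826 0.059     ] lever top [0.54258283 0.2421632  0.118     ]
bolts yaw 94.84693153378319 0.14151569698677224
bolts yaw 95.6551772124552 0.14060125928391146
```

View pics/w1c.png

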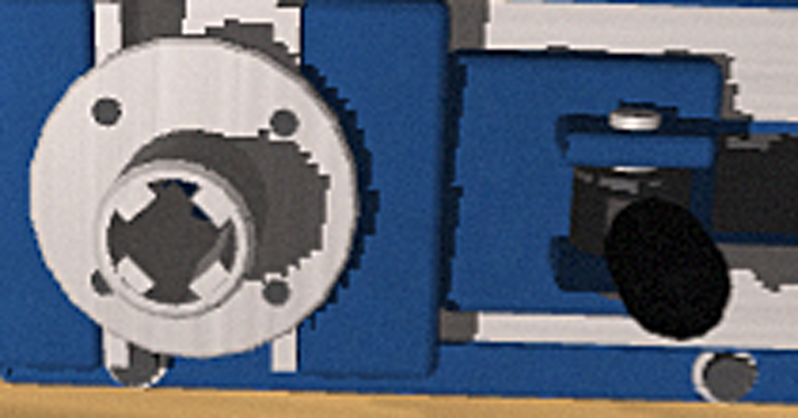

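The crop shows bare steel bore with four slots, nearly along the image axes. Boss mouth centre is about (255.5,222.7) in full-image pixels, lever top about (388.5,235), and four flange holes sit on the diagonals. The choice is confirmed.

```bash
python3 - <<'E'
from h import *
p=optics.snapshot("wrist"); s=lambda u,v:(210+u/3.8,160+v/3.8)
print("boss",atz(p,s(172.5,239),.089),"flange",atz(p,s(195,197),.059),"lever",atz(p,s(678,285),.118))
H=[atz(p,s(*q),.059)[:2] for q in[(106,110),(285,123),(277,291),(101,280)]]
for a,b in[(0,2),(1,3),(0,1),(1,2)]: v=H[b]-H[a]; print(np.degrees(np.arctan2(v[1],v[0])),np.linalg.norm(v))
c=atz(p,s(172.5,239),.089); g=cv2.cvtColor(p["img"],cv2.COLOR_RGB2GRAY).astype(np.float32)
th=np.radians(np.arange(0,360,2)); 
for r in(.009,.0098,.0105):
    uv=proj(p,np.c_[c[0]+r*np.cos(th),c[1]+r*np.sin(th),0*th+.089]).astype(np.float32)
    v=cv2.remap(g,uv[:,:1],uv[:,1:],cv2.INTER_LINEAR)[:,0]
    f=(v*np.exp(-4j*th)).sum(); print(r,"slot angle mod90",np.degrees(np.angle(-f.conj()))/-4 if 0 else np.degrees(np.angle(-f))/-4, abs(f)/len(th)); 
    if r==.0098: print(v[::4].astype(int).tolist())
st=telemetry.observe();R=np.array(st["ee_rot"])
print(1000*R.T@(np.array([.544,.241,.100])-st["eef_pos"]),np.degrees(np.arctan2(R[1,1],R[0,1])))
E
```

```text
boss [0.5523009  0.15332885 0.089     ] flange [0.55169039 0.15371043 0.059     ] lever [0.54253894 0.23920135 0.118     ]
47.900476864264135 0.04941624356566381
-43.27319690108609 0.04963944171612951
92.16005496531534 0.035121282782315
2.608442230530461 0.034489156242607365
0.009 slot angle mod90 2.344710940981144 44.18166206431151
0.0098 slot angle mod90 2.372880322715904 44.866466876727046
[66, 65, 61, 105, 203, 202, 203, 204, 214, 82, 66, 62, 69, 86, 71, 192, 204, 208, 206, 216, 177, 26, 60, 68, 69, 60, 176, 208, 216, 208, 217, 173, 60, 63, 62, 64, 65, 185, 206, 208, 207, 211, 165, 59, 67]
0.0105 slot angle mod90 2.35890057559876 45.926718343791656
[ -1.42144065  48.08501567 135.59313016] 96.46447392279553
```

Emit:
carry_out --series '[0, 24, 20, 0, 0, -1, 0.6, -1, 48, 50, 0, 0, 1, 0.6, -1, 48, 85, 0, 0, 1, 0.6, -1, 48, 115, 0, 0, 1, 0.6, -1, 48, 134, 0, 0, 1, 0.6, -1, 48, 134, 0, 0, 1, 0.2, -1, 48, 134, 0, 0, 1, -0.2, -1, 48, 134, 0, 0, 1, -0.7]' --newtons 40

```text
time: 2.95
eef_pos: [0.5449, 0.2406, 0.1029]
ee_rot: [[-0.996, -0.094, 0.002], [-0.094, 0.996, 0.001], [-0.002, 0.0, -1.0]]
contact_force: [0.5, 0.2, 0.1]
width: 0.382
grasp_force: 0.0
```

Emit:
carry_out --series '[0, 0, 0, 0, 0, 0, -0.9, 0, 0, 0, 0, 0, 0, -0.9, 0, 0, 0, 0, 0, 0, -0.9, 0, 0, 0, 0, 0, 0, -0.9]'

```text
time: 3.28
eef_pos: [0.5453, 0.2405, 0.1034]
ee_rot: [[-0.996, -0.094, 0.003], [-0.094, 0.996, 0.001], [-0.003, 0.001, -1.0]]
contact_force: [-1.1, 0.5, 7.3]
width: 0.208
grasp_force: 38.9
```

Emit:
carry_out --series '[0, 3, 0, 0, 0, 0, -0.9, 0, 6, 0, 0, 0, 0, -0.9, 0, 9, 0, 0, 0, 0, -0.9, 0, 12, 0, 0, 0, 0, -0.9, 0, 15, 0, 0, 0, 0, -0.9, 0, 16, 0, 0, 0, 0, -0.9, 0, 16, 0, 0, 0, 0, -0.9, 0, 16, 0, 0, 0, 0, -0.9]'

```text
time: 3.95
eef_pos: [0.5439, 0.2561, 0.1034]
ee_rot: [[-0.996, -0.094, 0.004], [-0.094, 0.996, 0.0], [-0.004, -0.0, -1.0]]
contact_force: [1.5, -2.4, 6.0]
width: 0.207
grasp_force: 39.0
```

Emit:
carry_out --series '[0, 0, 0, 0, 0, 0, -0.3, 0, 0, 0, 0, 0, 0, 0.2, 0, 0, 0, 0, 0, 0, 0.4, 0, 0, 0, 0, 0, 0, 0.4, 0, 0, -20, 0, 0, 0, 0.4, 0, 0, -60, 0, 0, 0, 0.6, 0, -40, -80, 0, 0, 0, 0.6, 0, -80, -100, 0, 0, 0, 0.6]'

```text
time: 4.62
eef_pos: [0.5498, 0.1826, 0.2003]
ee_rot: [[-0.995, -0.098, 0.002], [-0.098, 0.995, 0.001], [-0.002, 0.0, -1.0]]
contact_force: [0.5, -0.2, 0.2]
width: 0.803
grasp_force: 0.0
```

```bash
python3 - <<'E'
from h import *
p=optics.snapshot("wrist"); save(p,"w2")
s=telemetry.observe();R=np.array(s["ee_rot"]); print(s["time"],s["eef_pos"],s["contact_force"])
print([(np.round(r["rect"]).tolist(),round(r["score"],2)) for r in look_for(p,"hub")], [(np.round(r["rect"]).tolist(),round(r["score"],2)) for r in look_for(p,"lever")])
E
```

```text
4.6667 [0.55198233 0.17604647 0.20352952] [ 2.65488873 -4.61614096  3.5105238 ]
[([58.0, 193.0, 89.0, 84.0], 0.88), ([614.0, 173.0, 26.0, 119.0], 0.75), ([222.0, 176.0, 98.0, 96.0], 0.64)] [([314.0, 162.0, 149.0, 114.0], 0.6)]
```

View pics/w2.png

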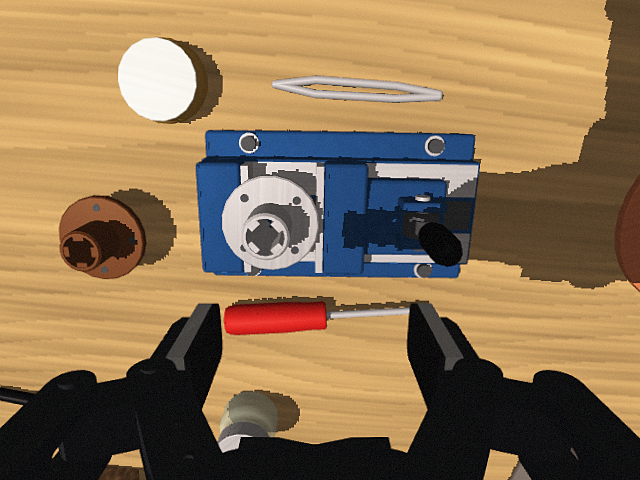

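The jaw is open about 15 mm, with the fixed-side plate and the right plate clear of the hub. The hub still stands upright, boss mouth about (267,236), and the lever is at (440,242). Next I centre over the hub and remeasure.

Emit:
carry_out --series '[-1, -20, 5, 0, 0, 0, 1, -1, -22, 10, 0, 0, 0, 1, -1, -22, 10, 0, 0, 0, 1, -1, -22, 10, 0, 0, 0, 1]'

```text
time: 5.1
eef_pos: [0.5519, 0.1608, 0.1877]
ee_rot: [[-0.996, -0.094, -0.002], [-0.094, 0.996, 0.0], [0.002, 0.0, -1.0]]
contact_force: [-0.3, 0.1, -0.3]
width: 1.0
grasp_force: 0.0
```

```bash
cat >> h.py <<'E'
def ring(p,c,z,r):
    g=cv2.cvtColor(p["img"],cv2.COLOR_RGB2GRAY).astype(np.float32); th=np.radians(np.arange(0,360,2))
    uv=proj(p,np.c_[c[0]+r*np.cos(th),c[1]+r*np.sin(th),0*th+z]).astype(np.float32)
    v=cv2.remap(g,uv[:,:1],uv[:,1:],cv2.INTER_LINEAR)[:,0]; return v,(v*np.exp(-4j*th)).sum()/len(th)
def best(p,c0,z,r,sg,R=.006):  # centre maximising land/slot 4-fold contrast minus other harmonics
    b=None
    for dx in np.arange(-R,R+1e-9,.0005):
        for dy in np.arange(-R,R+1e-9,.0005):
            c=np.array(c0[:2])+[dx,dy]; v,f=ring(p,c,z,r); a=np.abs(np.fft.fft(v))/len(v); q=a[4]-a[1]-a[2]-a[3]
            if b is None or q>b[0]: b=(q,c,np.degrees(np.angle(sg*f))/-4)
    return b
E
python3 - <<'E'
from h import *
p=optics.snapshot("wrist")
print(best(p,(.552,.1535),.089,.0098,-1))
s=telemetry.observe();R=np.array(s["ee_rot"]); print(s["time"],s["eef_pos"],s["contact_force"])
print(1000*R.T@(np.array([.552,.1535,.078])-s["eef_pos"]))
E
```

```text
(np.float32(4.4796567), array([0.552, 0.155]), np.float64(8.334382759780826))
5.15 [0.5521108  0.1609655  0.18808794] [ 0.29898004 -0.17768476  0.16783775]
[  0.69743838  -7.4584083  110.08626852]
```

```bash
python3 - <<'E'
from h import *
p=optics.snapshot("wrist")
u=proj(p,[.552,.154,.075])[0].astype(int); print(u)
c=p["img"][u[1]-60:u[1]+60,u[0]-70:u[0]+70]; cv2.imwrite("pics/w3.png",cv2.resize(c,(700,600),interpolation=cv2.INTER_CUBIC)[...,::-1])
E
```

```text
[302 236]
```

View pics/w3.png

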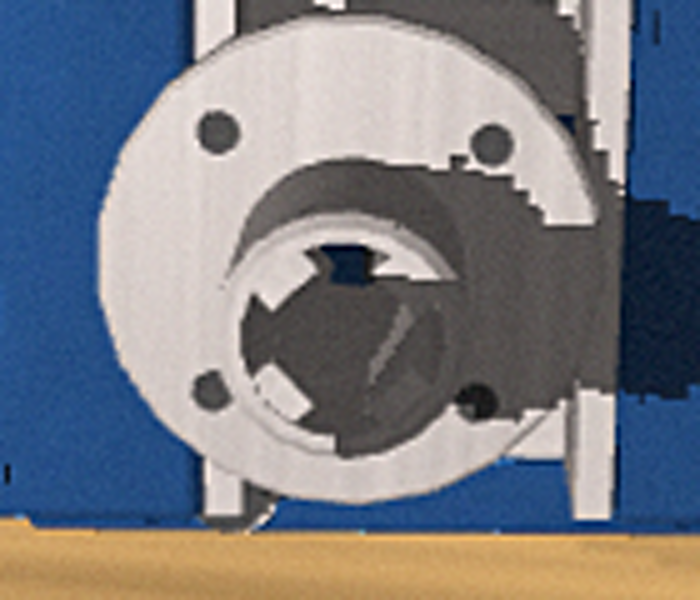

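The crop shows the gripper's shadow across the boss, which is why the ring fit went wrong. Flange holes are at crop (218,132), (491,144), (478,402), (212,391), boss mouth at (344,334).

```bash
python3 - <<'E'
from h import *
p=optics.snapshot("wrist"); s=lambda u,v:(232+u/5-.4,176+v/5-.4)
H=np.array([atz(p,s(*q),.059)[:2] for q in[(218,132),(491,144),(478,402),(212,391)]])
for a,b in[(0,2),(1,3)]: v=H[b]-H[a]; print(np.degrees(np.arctan2(v[1],v[0])),np.linalg.norm(v))
print(H.mean(0),atz(p,s(344,334),.089),atz(p,s(349,257),.059))
E
```

```text
47.965326988044644 0.0492350095045185
-42.17967168765752 0.04922255131917223
[0.5526436  0.15317478] [0.55177919 0.15330143 0.089     ] [0.55095872 0.15293621 0.059     ]
```

Emit:
carry_out --series '[0.5, -8, 30, 0, 0, 0, 1, 0.5, -8, 60, 0, 0, 0, 1, 0.5, -8, 85, 0, 0, 0, 1, 0.5, -8, 100, 0, 0, 0, 1, 0.5, -8, 110, 0, 0, 0, 1, 0.5, -8, 110, 0, 0, 0, 1, 0.5, -8, 110, 0, 0, 0, 0.4, 0.5, -8, 110, 0, 0, 0, 0]' --newtons 70

```text
time: 5.92
eef_pos: [0.5537, 0.1525, 0.0798]
ee_rot: [[-0.996, -0.094, 0.002], [-0.094, 0.996, 0.0], [-0.002, 0.0, -1.0]]
contact_force: [-0.0, 0.2, 0.5]
width: 0.751
grasp_force: 0.0
```

Emit:
carry_out --series '[0, 0, 0, 0, 0, 0, -0.4, 0, 0, 0, 0, 0, 0, -0.6, 0, 0, 0, 0, 0, 0, -0.6, 0, 0, 0, 0, 0, 0, -0.6, 0, 0, 0, 0, 0, 0, -0.6]'

```text
time: 6.33
eef_pos: [0.5535, 0.1523, 0.0797]
ee_rot: [[-0.996, -0.094, 0.002], [-0.094, 0.996, 0.001], [-0.002, 0.0, -1.0]]
contact_force: [-1.0, 1.1, 5.1]
width: 0.326
grasp_force: 68.5
```

Emit:
carry_out --series '[0, 0, -5, 0, 0, 0, -0.6, 0, 0, -15, 0, 0, 0, -0.6, 0, 0, -35, 0, 0, 0, -0.6, 0, 0, -60, 0, 0, 0, -0.6, 0, 0, -90, 0, 0, 0, -0.6, 0, 0, -120, 0, 0, 0, -0.6, 0, 0, -145, 0, 0, 0, -0.6, 0, 0, -155, 0, 0, 0, -0.6]'

```text
time: 7.0
eef_pos: [0.5541, 0.1523, 0.2379]
ee_rot: [[-0.996, -0.094, 0.005], [-0.094, 0.996, 0.001], [-0.005, 0.0, -1.0]]
contact_force: [1.2, -0.9, -3.5]
width: 0.327
grasp_force: 69.6
```

Emit:
carry_out --series '[0, -15, 0, 0, 0, 0, -0.6, 0, -45, 0, 0, 0, 0, -0.6, 0, -80, 0, 0, 0, 0, -0.6, 0, -120, 0, 0, 0, 0, -0.6, 0, -160, 0, 0, 0, 0, -0.6, 0, -200, 0, 0, 0, 0, -0.6, 0, -240, 0, 0, 0, 0, -0.6, 0, -270, 0, 0, 0, 0, -0.6]'

```text
time: 7.67
eef_pos: [0.5777, -0.1198, 0.2329]
ee_rot: [[-0.996, -0.093, -0.001], [-0.093, 0.996, -0.0], [0.001, -0.0, -1.0]]
contact_force: [0.7, -0.0, -3.5]
width: 0.321
grasp_force: 69.8
```

Emit:
carry_out --series '[-5, -12, 0, 0, 0, 0, -0.6, -5, -15, 0, 0, 0, 0, -0.6, -5, -15, 0, 0, 0, 0, -0.6, -5, -15, 0, 0, 0, 0, -0.6]'

```text
time: 8.0
eef_pos: [0.5841, -0.1303, 0.233]
ee_rot: [[-0.996, -0.094, -0.001], [-0.094, 0.996, 0.001], [0.001, 0.001, -1.0]]
contact_force: [-0.5, 0.6, -3.7]
width: 0.326
grasp_force: 69.9
```

```bash
python3 - <<'E'
from h import *
p=optics.snapshot("wrist"); save(p,"w4")
s=telemetry.observe(); print(s["time"],s["eef_pos"],s["contact_force"],s["width"],np.round(s["ee_rot"],4).tolist())
print("nose",proj(p,[.567,-.247,.146]))
for n in["hub","spindle","collar"]:print(n,[(np.round(r["rect"]).tolist(),round(r["score"],2)) for r in look_for(p,n)])
E
```

```text
8.05 [ 0.58414226 -0.12998413  0.23327079] [-0.1484509   0.47977767 -4.41699417] 0.32627287108721437 [[-0.9955, -0.0951, -0.001], [-0.0951, 0.9955, 0.0007], [0.0009, 0.0008, -1.0]]
nose [[100.36909058 202.09380919]]
hub [([458.0, 184.0, 82.0, 77.0], 0.88), ([234.0, 222.0, 165.0, 159.0], 0.73)]
spindle [([94.0, 163.0, 69.0, 58.0], 0.93)]
collar []
```

View pics/w4.png

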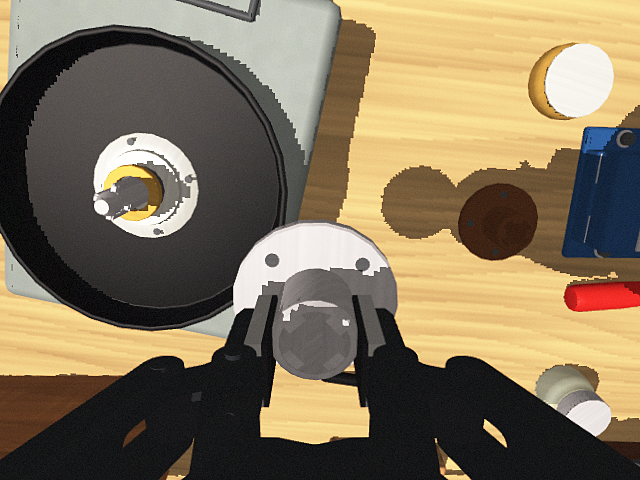

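The hub hangs straight in the gripper, flange centre about (315,300). The spindle is at lower left in the pan, nose tip about (101,207). Next I put the wrist camera right above the spindle to read its splines.

Emit:
carry_out --series '[-5, -15, 0, 0, 0, 0, -0.6, -16, -45, 0, 0, 0, 0, -0.6, -28, -80, 0, 0, 0, 0, -0.6, -40, -108, 0, 0, 0, 0, -0.6, -44, -122, 0, 0, 0, 0, -0.6, -44, -122, 0, 0, 0, 0, -0.6, -44, -122, 0, 0, 0, 0, -0.6, -44, -122, 0, 0, 0, 0, -0.6]'

```text
time: 8.87
eef_pos: [0.6397, -0.2473, 0.2334]
ee_rot: [[-0.995, -0.095, -0.001], [-0.095, 0.995, 0.001], [0.001, 0.001, -1.0]]
contact_force: [-0.1, -0.2, -4.0]
width: 0.326
grasp_force: 70.1
```

```bash
python3 - <<'E'
from h import *
p=optics.snapshot("wrist"); save(p,"w5")
s=telemetry.observe(); print(s["time"],s["eef_pos"],s["contact_force"],s["width"],np.round(s["ee_rot"],4).tolist())
u=proj(p,[.567,-.247,.14])[0].astype(int); print(u)
a=cv2.resize(p["img"][max(u[1]-40,0):u[1]+40,u[0]-40:u[0]+40],(400,400),interpolation=cv2.INTER_CUBIC)
print(max(u[1]-40,0),u[0]-40)
b=cv2.resize(p["img"][200:400,220:420],(400,400)); cv2.imwrite("pics/w5c.png",np.hstack([a,b])[...,::-1])
E
```

```text
8.9167 [ 0.63971661 -0.24712284  0.2336661 ] [ 0.66075211 -0.17418573 -4.21437626] 0.3284161249159367 [[-0.9954, -0.0953, -0.0004], [-0.0953, 0.9954, 0.0005], [0.0003, 0.0005, -1.0]]
[327 114]
74 287
```

View pics/w5c.png

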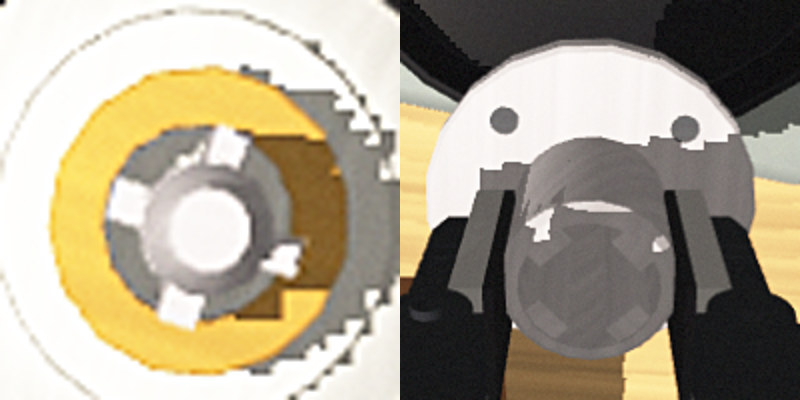

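In the left half, the splines are at crop (230,146), (127,199), (183,307), (285,260), round a nose tip at (211,230). In the right half, the flange holes are at (504,120) and (685,128), and the boss mouth is at about (590,280).

```bash
python3 - <<'E'
from h import *
p=optics.snapshot("wrist"); s=lambda u,v:(287+u/5-.4,74+v/5-.4); t=lambda u,v:(220+(u-400)/2-.25,200+v/2-.25)
S=np.array([atz(p,s(*q),.135)[:2] for q in[(230,146),(127,199),(183,307),(285,260)]])
for a,b in[(0,2),(1,3)]:
    v=S[b]-S[a]; print("spl",np.degrees(np.arctan2(v[1],v[0])),np.linalg.norm(v))
print("spline c",S.mean(0),"nose",atz(p,s(211,230),.146))
st=telemetry.observe(); z=st["eef_pos"][2]-.0797
h=[atz(p,t(*q),z+.059)[:2] for q in[(504,120),(685,128)]]; v=h[1]-h[0]
print("hub holes",np.degrees(np.arctan2(v[1],v[0])),np.linalg.norm(v)); n=np.array([-v[1],v[0]])/np.linalg.norm(v)
print("hub c from holes",(h[0]+h[1])/2-n*.01742*np.array(1),(h[0]+h[1])/2+n*.01742)
print("boss",atz(p,t(590,280),z+.089)); print("tcp",st["eef_pos"])
# same measure of spindle from top & side earlier
for c,uv in(("top",None),("side",None)):
    q=optics.snapshot(c); print(c,[np.round(r["rect"],1).tolist() for r in look_for(q,"spindle")[:2]])
E
```

```text
spl -10.838656616895598 0.01721341632507837
spl 75.03437981386654 0.01789802842108836
spline c [ 0.56954565 -0.24623513] nose [ 0.56947664 -0.24612179  0.146     ]
hub holes 92.7406940998866 0.03475060650180092
hub c from holes [ 0.63847006 -0.24668173] [ 0.60366991 -0.24834764]
boss [ 0.63710439 -0.24693138  0.24317057]
tcp [ 0.63976633 -0.24715815  0.23387057]
top [[512.2, 213.3, 30.0, 28.8]]
side [[353.3, 288.6, 19.5, 19.0], [382.7, 251.4, 27.5, 23.0]]
```

Emit:
carry_out --series '[15, 1, 0, 0, 0, 4, -0.6, 35, 3, 0, 0, 0, 9, -0.6, 55, 5, 0, 0, 0, 13, -0.6, 68, 7, 5, 0, 0, 15.5, -0.6, 68, 7, 15, 0, 0, 15.5, -0.6, 68, 7, 25, 0, 0, 15.5, -0.6, 68, 7, 28, 0, 0, 15.5, -0.6, 68, 7, 28, 0, 0, 15.5, -0.6]'

```text
time: 9.83
eef_pos: [0.5715, -0.2475, 0.2042]
ee_rot: [[-0.985, 0.174, -0.002], [0.174, 0.985, 0.001], [0.002, 0.001, -1.0]]
contact_force: [0.3, -0.9, -3.3]
width: 0.329
grasp_force: 70.2
```

```bash
python3 - <<'E'
from h import *
s=telemetry.observe(); R=np.array(s["ee_rot"]); print(s["time"],s["eef_pos"],s["contact_force"],R.round(4).tolist(), s["joint_positions"])
print("target shift",1000*R.T@(np.array([.571,-.247,s["eef_pos"][2]])-s["eef_pos"]),"hub bottom",s["eef_pos"][2]-.0537)
p=optics.snapshot("side"); q=optics.snapshot("top"); u=proj(p,[.5695,-.2462,.15])[0].astype(int); v=proj(q,[.5695,-.2462,.15])[0].astype(int); print(u,v)
a=cv2.resize(p["img"][u[1]-40:u[1]+40,u[0]-40:u[0]+40],(400,400),interpolation=cv2.INTER_CUBIC)
w=optics.snapshot("wrist")["img"]; b=cv2.resize(w[120:400,180:460],(400,400))
cv2.imwrite("pics/s1.png",np.hstack([a,b])[...,::-1])
E
```

```text
9.8333 [ 0.57151486 -0.24747982  0.20416543] [ 0.31531306 -0.88482036 -3.27781719] [[-0.9847, 0.1743, -0.0016], [0.1743, 0.9847, 0.001], [0.0018, 0.0007, -1.0]] [-5.26010968e-01  5.02240345e-01  5.92830302e-02  1.12975184e+00
  8.32311163e-05 -3.50803718e-01]
target shift [0.59061428 0.38272558 0.00132554] hub bottom 0.15046543322319517
[364 286] [416 207]
```

View pics/s1.png

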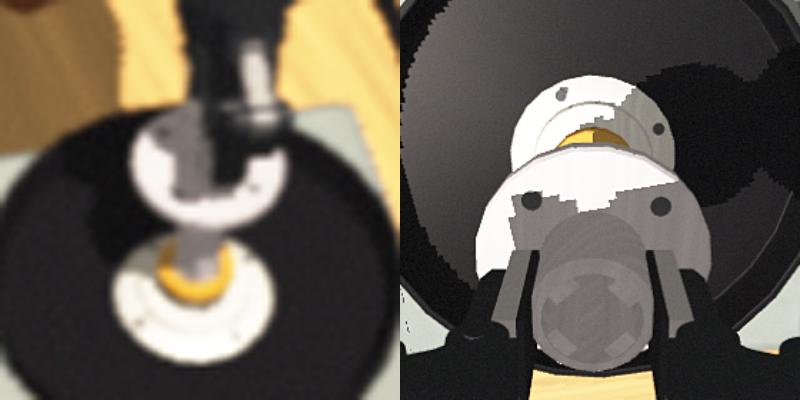

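In the side view (left) the hub sits coaxially over the spindle. The wrist view (right) agrees. I descend gently and watch the force.

Emit:
carry_out --series '[0.5, 0.4, 3, 0, 0, 0, -0.6, 0.5, 0.4, 6, 0, 0, 0, -0.6, 0.5, 0.4, 9, 0, 0, 0, -0.6, 0.5, 0.4, 11, 0, 0, 0, -0.6, 0.5, 0.4, 13, 0, 0, 0, -0.6, 0.5, 0.4, 13, 0, 0, 0, -0.6]'

```text
time: 10.48
eef_pos: [0.5709, -0.2473, 0.1921]
ee_rot: [[-0.985, 0.175, -0.001], [0.175, 0.985, 0.0], [0.001, 0.0, -1.0]]
contact_force: [-0.3, 0.2, -4.7]
width: 0.324
grasp_force: 70.2
```

Emit:
carry_out --series '[0, 0, 1, 0, 0, 0, -0.6, 0, 0, 2, 0, 0, 0, -0.6, 0, 0, 3, 0, 0, 0, -0.6, 0, 0, 4, 0, 0, 0, -0.6, 0, 0, 4, 0, 0, 0, -0.6]'

```text
time: 10.9
eef_pos: [0.571, -0.2474, 0.1884]
ee_rot: [[-0.985, 0.175, -0.0], [0.175, 0.985, 0.0], [0.0, 0.0, -1.0]]
contact_force: [-0.1, -0.9, -4.1]
width: 0.328
grasp_force: 70.2
```

Emit:
carry_out --series '[0, 0, 1, 0, 0, 0, -0.6, 0, 0, 2, 0, 0, 0, -0.6, 0, 0, 3, 0, 0, 0, -0.6, 0, 0, 4, 0, 0, 0, -0.6, 0, 0, 4, 0, 0, 0, -0.6]'

```text
time: 11.32
eef_pos: [0.571, -0.2474, 0.1843]
ee_rot: [[-0.985, 0.175, -0.0], [0.175, 0.985, 0.0], [0.0, 0.0, -1.0]]
contact_force: [-0.5, -0.5, -4.4]
width: 0.325
grasp_force: 70.2
```

It has meshed: the hub's lower end is at about 0.131 with no contact force. I keep going down.

Emit:
carry_out --series '[0, 0, 2, 0, 0, 0, -0.6, 0, 0, 4, 0, 0, 0, -0.6, 0, 0, 6, 0, 0, 0, -0.6, 0, 0, 8, 0, 0, 0, -0.6, 0, 0, 10, 0, 0, 0, -0.6, 0, 0, 13, 0, 0, 0, -0.6, 0, 0, 16, 0, 0, 0, -0.6, 0, 0, 18, 0, 0, 0, -0.6]'

```text
time: 11.98
eef_pos: [0.571, -0.2474, 0.1661]
ee_rot: [[-0.985, 0.175, -0.0], [0.175, 0.985, 0.0], [0.0, 0.0, -1.0]]
contact_force: [0.6, 0.7, -5.0]
width: 0.329
grasp_force: 70.2
```

Emit:
carry_out --series '[0, 0, 2, 0, 0, 0, -0.6, 0, 0, 4, 0, 0, 0, -0.6, 0, 0, 6, 0, 0, 0, -0.6, 0, 0, 7, 0, 0, 0, -0.6, 0, 0, 8, 0, 0, 0, -0.6, 0, 0, 8, 0, 0, 0, -0.6]'

```text
time: 12.48
eef_pos: [0.5713, -0.2475, 0.1591]
ee_rot: [[-0.985, 0.175, 0.001], [0.175, 0.985, -0.0], [-0.001, -0.0, -1.0]]
contact_force: [-1.0, 0.8, 4.5]
width: 0.322
grasp_force: 70.8
```

Emit:
carry_out --series '[0, 0, 1, 0, 0, 0, -0.6, 0, 0, 2, 0, 0, 0, -0.6, 0, 0, 3, 0, 0, 0, -0.6, 0, 0, 3.5, 0, 0, 0, -0.6, 0, 0, 3.5, 0, 0, 0, -0.6, 0, 0, 3.5, 0, 0, 0, -0.6]' --newtons 100

```text
time: 12.98
eef_pos: [0.5714, -0.2475, 0.1558]
ee_rot: [[-0.985, 0.175, 0.001], [0.175, 0.985, -0.0], [-0.001, -0.0, -1.0]]
contact_force: [-2.6, 3.0, 6.9]
width: 0.315
grasp_force: 98.8
```

Emit:
carry_out --series '[0, 0, 0.5, 0, 0, 0, -0.6, 0, 0, 1, 0, 0, 0, -0.6, 0, 0, 1, 0, 0, 0, -0.6, 0, 0, 1, 0, 0, 0, -0.6]'

```text
time: 13.32
eef_pos: [0.5716, -0.2476, 0.1557]
ee_rot: [[-0.985, 0.175, 0.002], [0.175, 0.985, -0.001], [-0.002, -0.001, -1.0]]
contact_force: [-4.6, 2.6, 14.9]
width: 0.316
grasp_force: 99.5
```

Emit:
carry_out --series '[0, 0, 0.5, 0, 0, 0, -0.6, 0, 0, 1, 0, 0, 0, -0.6, 0, 0, 1, 0, 0, 0, -0.6, 0, 0, 1, 0, 0, 0, -0.6, 0, 0, 1, 0, 0, 0, -0.6]'

```text
time: 13.73
eef_pos: [0.5718, -0.2476, 0.1557]
ee_rot: [[-0.985, 0.175, 0.003], [0.175, 0.985, -0.001], [-0.003, -0.001, -1.0]]
contact_force: [-6.7, 4.8, 22.0]
width: 0.316
grasp_force: 100.4
```

```bash
python3 - <<'E'
from h import *
for i in range(2):
    p=optics.snapshot("side"); s=telemetry.observe(); print(s["eef_pos"],s["contact_force"],s["grasp_force"])
q=optics.snapshot("top")
a=cv2.resize(p["img"][130:380,150:480],(400,400)); b=cv2.resize(q["img"][150:270,190:330],(400,400))
cv2.imwrite("pics/fin.png",np.hstack([a,b])[...,::-1])
E
```

```text
[ 0.57177353 -0.24764028  0.15564665] [-5.56908664  4.63538518 23.24499846] 100.43637709458265
[ 0.57174218 -0.24764117  0.1556509 ] [-5.6007969   3.43831779 22.82256897] 100.43606229291952
```

View pics/fin.png

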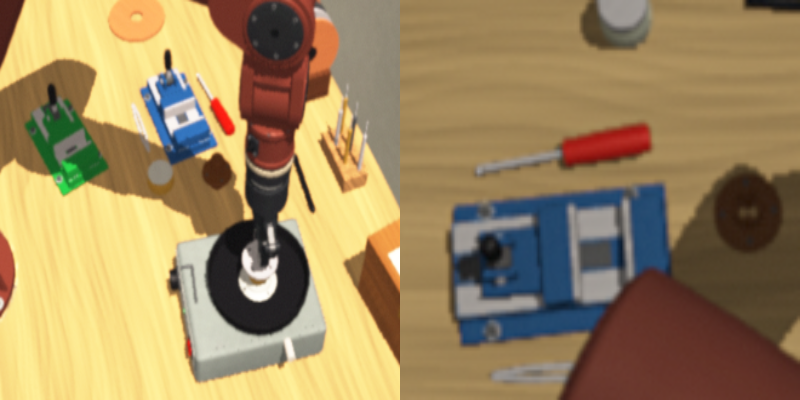

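The hub is home at the firm stop, pressed with about 23 N. The vise is empty and open, and the other things are where they were. I hand the job in.

```bash
python3 -c "
from h import *
print(workorder.job_done())"
```

```text
the job is handed in; nothing more can be done
None
```

The job is handed in: I opened the vise jaw about 15 mm, and the hub is meshed on the spindle and held pressed down at its stop with about 23 N, the collar compressed; the judge's verdict was not shown.

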